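Put the spectrometer's check set away

ROBOT

A 6-joint arm with a two-finger parallel gripper is mounted at the origin on a cart in front of the work surface, level with it; the furniture and walls round the work are solid. World frame = base frame: x ahead of the robot, y to its left, z up, the work surface at z = 0. Lengths are in m, angles in rad, forces in N, time in s.
With the tool pointing down it reaches from about 0.225 to 0.875 m from the base axis. Payload 3.4 kg.
Tool frame: the origin (TCP) lies between the finger pads; the fingertips stand 8 mm ahead of it and the grasp point (between the pads) lies 11 mm behind it; z points along the fingers, y is the line along which they close (so a half turn about z gives the same grasp; the last joint's range is limited). The gripper opens to 85 mm and grips with 20 to 120 N. Pads are 22 mm wide; open, the fingers measure 114 mm over their backs; the gripper's body (76 mm by 85 mm) begins 54 mm behind the grasp point. The pads swing forward as they close: fully open they stand 13 mm farther back than shut.
Start: joints at [-1.468, 0.276, 1.505, -0, 1.361, -0.121], TCP at [0.128, -0.561, 0.239] pointing down, gripper open.
Joint ranges: [-2.89, 2.89], [-0.75, 2.08], [0.22, 2.7], [-1.18, 4.32], [0.11, 2.71], [-2.7, 2.7]. Speed limits (rad/s): [2.57, 2.57, 3.14, 3.14, 3.14, 3.14].

INTERFACE

Orientations are given as a unit quaternion [w, x, y, z].
In Python, from rig import manip gives the robot as it stands.
- The arm moves only by the tool move_arm, never from a script. Its argument "deltas" is a list that holds one entry, the list of rows, each a list of 5 numbers: the shift along the tool's x, y, z normalised to -1 to 1, where 1 is 80 cm, then the turn about the tool's z normalised to -1 to 1, where 1 is 120 degrees, then the closure, from -1 (fully open) to 1 (shut). In form: [[[tx, ty, tz, twist, grip], ...]]. A call has 1 to 12 rows; each row is the pose to reach, as a shift and turn from the pose commanded when the call began, along the tool's axes at that moment; what a row does not reach only later rows make up. A row lasts 1/10 s, in which the tool goes at most 50 mm and 8.59 degrees, less where a joint would pass 70% of its speed; a pose out of reach is approached as far as the arm can. A call with a number of a shift or a turn outside -1 to 1 is refused whole. A call with a gripper value outside its range is refused whole. The fingers move at their own pace and stop on an object; "squeeze" is the grip in N (left out, the last holds). Time passes only in rows, so rows that repeat a pose let the fingers close. It gives the time, the measured TCP pose, the force, the opening and the grip force at its end, in the units of the state.
- manip.get_state(): the state, without advancing time (a new reading comes with each control period).
- manip.get_image(name): name is "scene" or "top" or "wrist"; returns the picture (480x640x3 uint8, red, green, blue); there is no depth.
- manip.camera_params(name): a dict with "fx", "fy", "cx", "cy" (pixels), "dist" ([k1, k2, p1, p2, k3] as OpenCV has them; the pictures are not rectified), "R" (3x3) and "t" (3): a world point X has camera coordinates R X + t; the wrist camera has in their place "tool_from_camera" (4x4, takes a point from camera to tool coordinates, whose origin is the TCP and whose axes are the flange's). Camera axes: x right, y down, z forward; pixel columns grow to the right and rows downward; lengths in m; the calibration is good to about 2 mm. A picture is of the moment at which its call begins: read the wrist's pose just before it. camera_params takes no time and is no camera call.
- manip.sign_off(): hands the job in; it is judged then, once.
The state is a dict: "clock": time; "qpos": joint angles; "qd": joint speeds; "effort": joint torques, N m; "position": TCP position; "ee_rot": TCP orientation; "contact_force": force on the tool from outside, world axes, zero at the start; "moment": the same for the moment, N m; "width": finger opening in m; "gripper_force": force on a finger pad.
Only numpy, scipy, OpenCV 4.12 (cv2) and the standard library are available. Lean on these libraries where they do the work, as an engineer would, in place of code of your own. Each camera call takes 0.05 s, during which the arm holds its last target. There are 200 camera calls.

TASK

The calibration run is over: put its things away. Stand the tall check sample in the block with the round well, lay the steel gauge block lengthwise in the block with the rectangular pocket, and lay the tube of electrode tips in both saddles of the V cradle. Lower the spent sample, the one with the two spark marks, upright into the steel canister onto the samples already kept there, feeling for the contact rather than dropping it or pushing hard, and leave the jar and the loupe where they stand.

Things in the scene. Friction and masses are not known exactly. Their poses are not given: they have to be found in the camera images.
- check_sample: tall plain round metal cylinder, diameter 34, height 45, about 0.3 kg, standing on the bench; origin at the centre of its underside, z up its axis. Goes into round_rest. (Sizes in mm.)
- gauge_block: plain ground steel block 24 (x) x 40 (y) x 25 (z) high, about 0.19 kg; origin at the centre of its underside. Goes into block_rest, its 40 mm side along the pocket's long side, either way round. (Sizes in mm.)
- tip_tube: thin white tube with a red cap at its -y end, lying on the bench, 84 long along y, diameter 12 (cap 13.6, covering y = -42 to -28), about 20 g; origin at the middle of its length, on its underside (6 mm below its axis). It can roll. Goes into tube_cradle, either way round. (Sizes in mm.)
- spent_sample: round metal sample, diameter 36, height 28, with two dark spark marks on top, about 0.2 kg, standing on the bench; origin at the centre of its underside. Goes into the canister. It would fit the round well too, but does not belong there. (Sizes in mm.)
- round_rest: milled mid-grey plastic block fixed to the bench, 82 x 82 x 16 high, with a round well in the middle: 50 across with a bevelled lip 3 wide; well floor 6 above the bench, so a seated thing stands 10 deep. Origin at the centre of the underside. (Sizes in mm.)
- block_rest: milled mid-grey plastic block fixed to the bench, 70 (x) x 86 (y) x 13 high, with a rectangular pocket in the middle: 39 (x) x 55 (y) with a bevelled lip 3 wide; pocket floor 5 above the bench. Origin at the centre of the underside. (Sizes in mm.)
- tube_cradle: fixed grey plastic plate 50 (x) x 104 (y) x 5 high with two V saddles at y = -27 and +27, each 11 long in y, 38 wide in x, 25 high; V bottom 6 above the bench, faces at 55 degrees, mouth 26 wide. The 43 between the saddles is free for fingers, down to the plate. A tube in both saddles lies along y, its underside 10.5 above the bench. Origin: centre of the underside. (Sizes in mm.)
- canister: open round opaque steel canister fixed to the bench, outside diameter 132, inside 126, rim 70 above the bench. Inside lies a flat, firm layer of retained samples; its top is level, but at an unknown height, anywhere from 19 to 49 above the bench. Origin at the centre of the underside. (Sizes in mm.)
- small_jar: bystander: white screw-lid jar, diameter 45, height 24; origin at the centre of its underside. Leave it. (Sizes in mm.)
- loupe: bystander: black round loupe with a white ring, diameter 36, height 26; origin at the centre of its underside. Leave it. (Sizes in mm.)
There are look-alikes about, which are no part of the job. Leave any pink or turquoise look-alike of the check_sample alone.

How it is judged:
By the outcome, as a careful person would: the job done as asked, in the order asked, and still so for the second after the job is handed in, with the robot touching nothing.
It also fails if it takes over 112 s, if anything falls off the work surface, if the arm or the gripper's body presses on something with over 40 N, if the wrist force passes 120 N, or if a joint passes its speed limit or range.

## Working session

There is one attempt and no reset: what is moved stays moved. The work goes in short steps, Python scripts to look and compute and a tool call to move; the robot and the scene stay as the last step left them, time stands still between calls to the robot, and variables do not carry over. Pictures are saved under pics/ and viewed, at most 19 in all, crops included, and the job is handed in when it is done.

Besides the shell and the picture viewer there is one more tool, called after "Request:" as name(argument=value, ...) on one line, values as JSON. move_arm: Moves the arm, as the interface text tells. Scaled input: -1 to 1 covers 80 cm each way for a shift and 120 degrees each way for a turn. Its arguments: {"type":"object","properties":{"deltas":{"type":"array","items":{"type":"array","items":{"type":"array","items":{"type":"number","minimum":-1,"maximum":1}}}},"squeeze":{"type":"number"}},"required":["deltas"]}

```bash
mkdir -p pics; ls
python3 - <<'E'
from rig import manip
import cv2
for n in ("top","scene"):
    im=manip.get_image(n); cv2.imwrite(f"pics/{n}0.png",im[:,:,::-1]); print(n,manip.camera_params(n))
print(manip.camera_params("wrist")); print(manip.get_state())
E
```

```text
pics
top {'fx': 479.44186133707836, 'fy': 479.44186133707836, 'cx': 321.11667832232365, 'cy': 238.01297510285272, 'dist': array([-0.01583996,  0.        ,  0.        ,  0.        ,  0.        ]), 'R': array([[ 0.02443085, -0.99944352,  0.02271072],
       [-0.9972729 , -0.02594776, -0.06909041],
       [ 0.06964126, -0.02096084, -0.99735186]]), 't': array([-0.08390839,  0.50591657,  0.9160708 ])}
scene {'fx': 516.8703796881404, 'fy': 516.8703796881404, 'cx': 323.0789959053785, 'cy': 244.6731785489571, 'dist': array([0.01321166, 0.        , 0.        , 0.        , 0.        ]), 'R': array([[-0.8585011 , -0.51280862,  0.00178282],
       [-0.33032483,  0.55033616, -0.76682177],
       [ 0.39225166, -0.65890625, -0.64185762]]), 't': array([0.41600213, 0.24609017, 0.7958038 ])}
{'fx': 404.8473274143905, 'fy': 404.8473274143905, 'cx': 313.6559897689208, 'cy': 245.83965026690194, 'dist': array([-0.02991326,  0.        ,  0.        ,  0.        ,  0.        ]), 'tool_from_camera': array([[-4.45034432e-04, -9.64968840e-01, -2.62364134e-01,
         6.67038463e-02],
       [ 9.99999895e-01, -
[... 221 characters left out ...]
0e+00]])}
{'clock': 0.1, 'qpos': array([-1.46804403e+00,  2.76526464e-01,  1.50596731e+00, -2.14427325e-06,
        1.36067302e+00, -1.21006198e-01]), 'qd': array([-0.00161582, -0.00211614, -0.00359625,  0.00069935,  0.00074342,
        0.00074491]), 'effort': array([ 2.36020947e-03, -4.17700267e+01, -2.46404493e+01, -2.48118331e-04,
        5.82360837e-03, -1.35979923e-05]), 'position': array([ 0.12753644, -0.5602381 ,  0.23854483]), 'ee_rot': array([-7.87044737e-04,  9.93747709e-01,  1.11646186e-01,  6.13509343e-06]), 'contact_force': array([ 0.74942347, -0.94468162, -0.26730105]), 'moment': array([ 0.01825353, -0.01693839,  0.01579537]), 'gripper_force': 0.0, 'width': 0.08573278537040746}
```

View pics/top0.png

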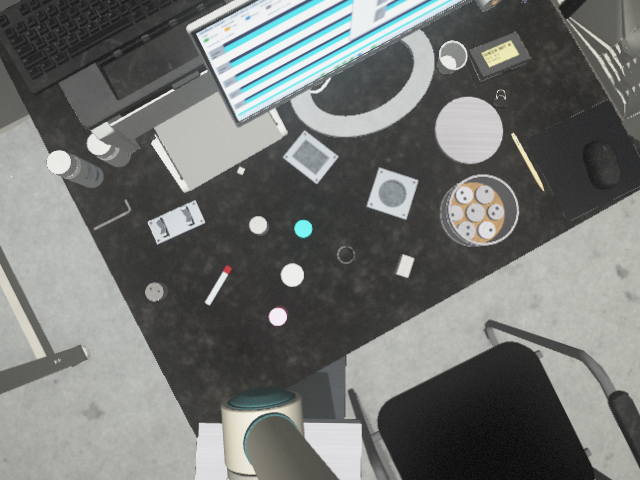

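View pics/scene0.png

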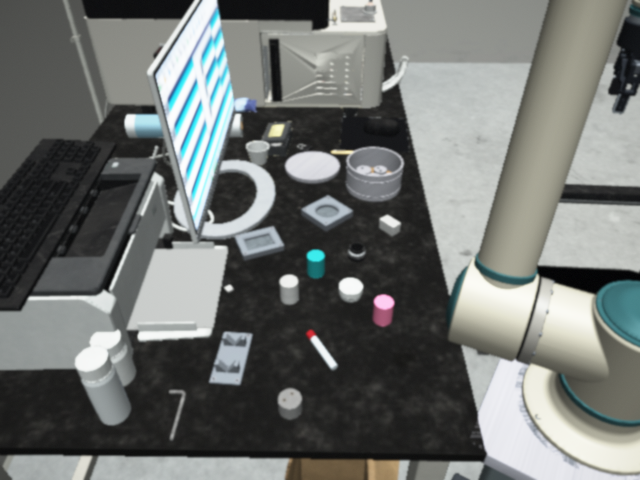

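The top view shows these candidates for the check sample:
- plain grey cylinder (258,225)
- turquoise look-alike (303,229)
- pink look-alike (278,317)
- white jar (292,275)

The spent sample with two marks is at (154,292). The marked discs around (478,212) are the ones already in the canister. The other items are the loupe ring (346,255), gauge block (405,266), tube (218,285), V cradle (176,222), pocket block (311,157), round well (392,193) and canister (480,210).

I choose the grey cylinder at (258,225) and will check it in a close crop.

Run:
```python
import cv2
t=cv2.imread("pics/top0.png"); s=cv2.imread("pics/scene0.png")
f=lambda im,x,y,w,h,k:cv2.resize(im[y:y+h,x:x+w],None,fx=k,fy=k,interpolation=cv2.INTER_CUBIC)
cv2.imwrite("pics/t1.png",f(t,140,190,200,140,4))
cv2.imwrite("pics/t2.png",f(t,275,120,250,165,3.2))
cv2.imwrite("pics/s1.png",f(s,200,140,220,145,3.6))
cv2.imwrite("pics/s2.png",f(s,200,270,220,150,3.6))
```

```text
(no output)
```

View pics/t1.png

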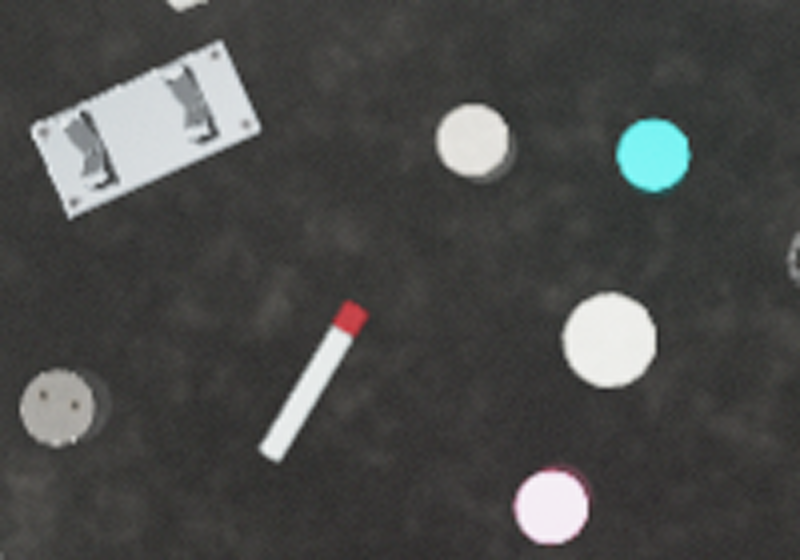

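View pics/t2.png

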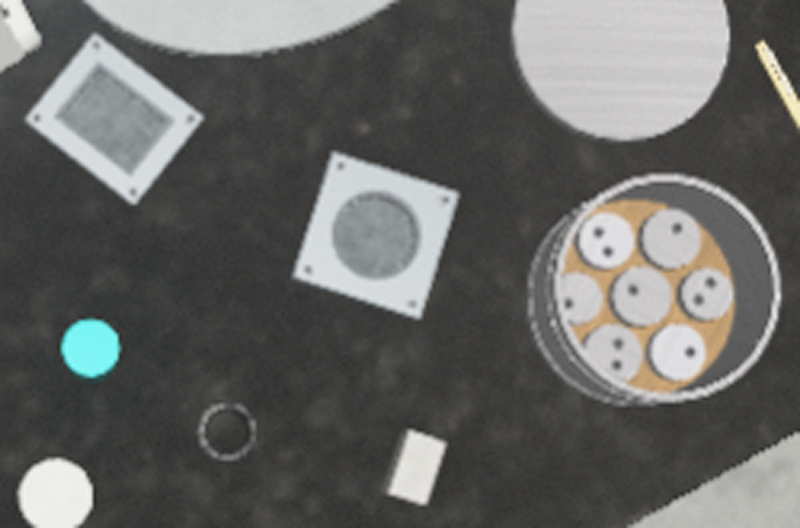

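View pics/s1.png

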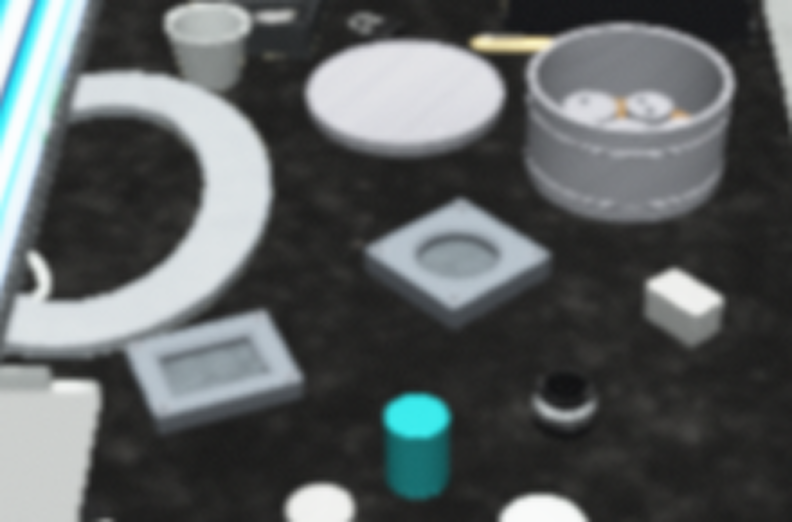

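View pics/s2.png

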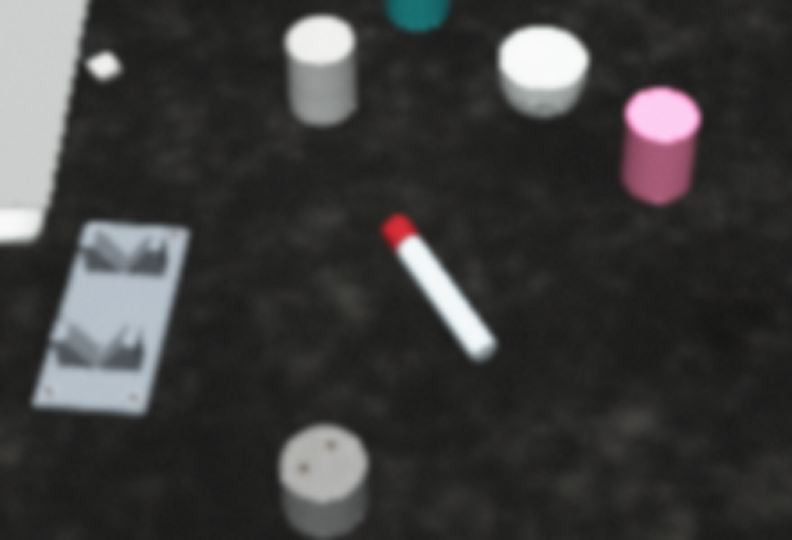

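The grey cylinder at top (258,225), scene (289,282) is plain grey, tall and has no marks, so it is the check sample. The spent sample at top (154,292), scene (290,399) shows two dark marks. Next I triangulate all of these points.

```bash
cat > h.py <<'E'
import numpy as np, cv2
from rig import manip
from scipy.spatial.transform import Rotation as Ro
def norm(p,uv): 
    K=np.array([[p['fx'],0,p['cx']],[0,p['fy'],p['cy']],[0,0,1]])
    return cv2.undistortPoints(np.array([[uv]],float),K,p['dist'])[0,0]
def cam(n):
    p=manip.camera_params(n); return p
def ray(p,uv):
    d=np.r_[norm(p,uv),1]; o=-p['R'].T@p['t']; d=p['R'].T@d; return o,d/np.linalg.norm(d)
def tri(rs):
    A=sum(np.eye(3)-np.outer(d,d) for o,d in rs); b=sum((np.eye(3)-np.outer(d,d))@o for o,d in rs)
    x=np.linalg.solve(A,b); return x,max(np.linalg.norm(np.cross(x-o,d)) for o,d in rs)
def atz(r,z): o,d=r; return o+d*(z-o[2])/d[2]
def wristcam(st):
    p=manip.camera_params('wrist'); T=np.array(p['tool_from_camera']); q=st['ee_rot']
    Rw=Ro.from_quat(np.r_[q[1:],q[0]]).as_matrix()
    Rc=Rw@T[:3,:3]; oc=Rw@T[:3,3]+st['position']
    p['R']=Rc.T; p['t']=-Rc.T@oc; return p
def shot(name):
    st=manip.get_state(); im=manip.get_image('wrist'); cv2.imwrite(f'pics/{name}.png',im[:,:,::-1])
    return wristcam(st),im,st
E
python3 - <<'E'
from h import *
T=cam('top');S=cam('scene')
C={'t1':(140,190,4),'t2':(275,120,3.2),'s1':(200,140,3.6),'s2':(200,270,3.6)}
def r(c,uv):
    x,y,k=C[c]; return ray(T if c[0]=='t' else S,((uv[0]+.5)/k-.5+x,(uv[1]+.5)/k-.5+y))
P={'check':('t1',(473,140),'s2',(320,42),.045),'spent':('t1',(58,408),'s2',(324,463),.028),
'tubecap':('t1',(354,306),'s2',(396,222),.006),'tubeend':('t1',(271,456),'s2',(484,350),.006),
'jar':('t1',(609,340),'s2',(543,62),.024),'pink':('t1',(552,507),'s2',(662,115),.045),
'can':('t2',(667,288),'s1',(630,77),.07)}
Q={'g':('t2',[(409,430),(446,440),(427,505),(390,493)],'s1',[(675,269),(722,302),(692,320),(647,292)],.025),
'br':('t2',[(96,34),(203,118),(134,204),(26,118)],'s1',[(265,311),(302,375),(162,420),(125,347)],.013),
'rr':('t2',[(333,152),(458,191),(421,318),(293,277)],'s1',[(461,199),(551,255),(457,313),(367,252)],.016),
'cr':('t1',[(222,40),(261,130),(71,217),(31,126)],'s2',[(85,221),(190,229),(146,413),(33,405)],.005)}
np.set_printoptions(precision=4,suppress=True)
for n,(a,u,b,v,z) in P.items():
    R=[r(a,u),r(b,v)]; print(n,*tri(R),atz(R[0],z)[:2],atz(R[1],z)[:2])
for n,(a,us,b,vs,z) in Q.items():
    A=np.array([atz(r(a,u),z) for u in us]); X=[tri([r(a,u),r(b,v)])[0] for u,v in zip(us,vs)] 
    if n=='br' or n=='cr' : pass
    print(n,'c',A.mean(0)[:2],'z',A.mean(0)[2],'sides',np.linalg.norm(A-np.roll(A,-1,0),axis=1),'ang',np.degrees([np.arctan2(*(A[(i+1)%4]-A[i])[1::-1]) for i in range(4)]))
    if n!='cr' : print('  tri',np.mean(X,0),[round(x[2],4) for x in X])
    print('  scene',np.mean([atz(r(b,v),z) for v in vs],0)[:2])
print(atz(r('t2',(227,431)),.026))
E
```

```text
check [0.5284 0.05   0.042 ] 0.0001631596642740949 [0.5283 0.0497] [0.5264 0.0524]
spent [0.3966 0.2448 0.0267] 2.4814235305815363e-05 [0.3967 0.2444] [0.396  0.2455]
tubecap [0.448  0.1083 0.0106] 0.0008870432371055727 [0.4488 0.1095] [0.4493 0.1046]
tubeend [0.3752 0.1474 0.0056] 0.0004115452514745588 [0.3749 0.1471] [0.3754 0.1478]
jar [ 0.4351 -0.0164  0.0191] 0.00025945334872969013 [ 0.4354 -0.0164] [ 0.4326 -0.012 ]
pink [0.357  0.0074 0.0427] 0.0001616127793703478 [0.3571 0.0072] [0.3564 0.0095]
can [ 0.5654 -0.372   0.0676] 0.000100523170054254 [ 0.5652 -0.3711] [ 0.5637 -0.3683]
g c [ 0.4582 -0.2353] z 0.025000000000000022 sides [0.0233 0.0411 0.0235 0.0399] ang [-103.6638  164.3262   73.4689  -16.0571]
  tri [ 0.4579 -0.2365  0.0189] [np.float64(0.0373), np.float64(-0.0052), np.float64(0.0027), np.float64(0.0408)]
  scene [ 0.455  -0.2287]
br c [ 0.6695 -0.0463] z 0.013000000000000012 sides [0.0849 0.069  0.0857 0.0686] ang [-126.9963  143.0792   52.7251  -37.6095]
  tri [ 0.6666 -0.0466  0.0136] [np.float64(0.0576), np.float64(-0.0411), np.float64(-0.024), np.float64(0.0618)]
  scene [ 0.6672 -0.0453]
rr c [ 0.601  -0.2095] z 0.016000000000000014 sides [0.0811 0.0827 0.0827 0.0821] ang [-105.8318  164.4955   73.7076  -16.6066]
  tri [ 0.5984 -0.2104  0.0144] [np.float64(0.0699), np.float64(-0.0292), np.float64(-0.0434), np.float64(0.0605)]
  scene [ 0.5975 -0.2068]
cr c [0.5337 0.215 ] z 0.0050000000000000044 sides [0.049  0.1019 0.0494 0.1024] ang [-154.4968  116.4354   26.1583  -63.8112]
  scene [0.5324 0.2165]
[ 0.477 -0.119  0.026]
```

```bash
cat >> h.py <<'E'
def go(xyz,heading=None):
    s=manip.get_state(); q=s['ee_rot']; R=Ro.from_quat(np.r_[q[1:],q[0]]).as_matrix()
    h=np.degrees(np.arctan2(R[1,0],R[0,0])); d=R.T@(np.array(xyz)-s['position'])/.8
    tw=0 if heading is None else -((heading-h+180)%360-180)/120
    print('t',round(s['clock'],1),'pos',s['position'].round(4),'head',h.round(1),'->',d.round(4),round(tw,4))
E
python3 -c "
from h import *
go((.528,.05,.15),55); go((.528,.05,.022),55)"
```

```text
t 0.1 pos [ 0.1275 -0.5602  0.2385] head 12.8 -> [ 0.6573 -0.6325  0.1118] -0.3515
t 0.1 pos [ 0.1275 -0.5602  0.2385] head 12.8 -> [ 0.6573 -0.6323  0.2718] -0.3515
```

Request:
move_arm(deltas=[[[0.657,-0.632,0,-0.3515,-1],[0.657,-0.632,0,-0.3515,-1],[0.657,-0.632,0,-0.3515,-1],[0.657,-0.632,0,-0.3515,-1],[0.657,-0.632,0,-0.3515,-1],[0.657,-0.632,0,-0.3515,-1],[0.657,-0.632,0,-0.3515,-1],[0.657,-0.632,0,-0.3515,-1],[0.657,-0.632,0,-0.3515,-1],[0.657,-0.632,0,-0.3515,-1],[0.657,-0.632,0,-0.3515,-1],[0.657,-0.632,0,-0.3515,-1]]], squeeze=40)

```text
clock: 1.3
position: [0.4574, -0.0571, 0.2392]
ee_rot: [0.0, 0.887, 0.462, -0.0]
contact_force: [0.5, -1.0, 0.9]
width: 0.0851
gripper_force: 0.0
```

```bash
python3 -c "
from h import *
go((.528,.05,.15),55)"
```

```text
t 1.3 pos [ 0.4574 -0.0571  0.2392] head 55.0 -> [ 0.1603 -0.0045  0.1114] 0.0002
```

Request:
move_arm(deltas=[[[0.16,-0.0045,0.05,0,-1],[0.16,-0.0045,0.112,0,-1],[0.16,-0.0045,0.112,0,-1],[0.16,-0.0045,0.112,0,-1],[0.16,-0.0045,0.112,0,-1],[0.16,-0.0045,0.112,0,-1]]])

```text
clock: 1.9
position: [0.5273, 0.0471, 0.1502]
ee_rot: [0.0, 0.887, 0.462, -0.0]
contact_force: [0.2, -0.2, 0.7]
width: 0.0857
gripper_force: 0.0
```

Run:
```python
from h import *
p,im,st=shot('w1'); print(st['position']); go((.528,.05,.022),55)
X=np.array([.5284,.05,.045]); c=p['R']@X+p['t']; print(c[:2]/c[2]*p['fx']+[p['cx'],p['cy']])
```

```text
[0.5272933  0.04706686 0.15018649]
t 1.9 pos [0.5275 0.0468 0.1508] head 55.0 -> [ 0.0036 -0.0021  0.161 ] -0.0003
[311.61718    242.69940187]
```

View pics/w1.png

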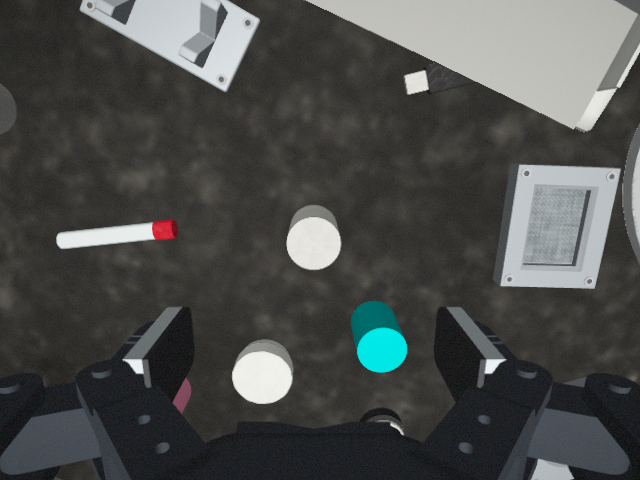

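The grey sample is at (313,243), within 2 px of its predicted position. The turquoise look-alike at (380,340) is well clear of the fingers. Descend and grasp.

Request:
move_arm(deltas=[[[0.0036,-0.002,0.05,0,-1],[0.0036,-0.002,0.1,0,-1],[0.0036,-0.002,0.14,0,-1],[0.0036,-0.002,0.161,0,-1],[0.0036,-0.002,0.161,0,-1],[0.0036,-0.002,0.161,0,1],[0.0036,-0.002,0.161,0,1],[0.0036,-0.002,0.161,0,1],[0.0036,-0.002,0.161,0,1],[0.0036,-0.002,0.161,0,1],[0.0036,-0.002,0.161,0,1],[0.0036,-0.002,0.161,0,1]]])

```text
clock: 3.15
position: [0.5289, 0.0508, 0.0224]
ee_rot: [0.001, 0.887, 0.462, 0.001]
contact_force: [0.2, -0.9, 6.4]
width: 0.0334
gripper_force: 39.3
```

Run:
```python
from h import *
s=manip.get_state(); print(s['width'],s['gripper_force'],s['contact_force'])
go((.528,.05,.13)); go((.601,-.2095,.13)); go((.601,-.2095,.029))
```

```text
0.033372819853285315 39.25822734832764 [ 0.15693814 -0.85622287  6.4428304 ]
t 3.1 pos [0.5289 0.0508 0.0224] head 55.0 -> [-1.300e-03  1.000e-04 -1.345e-01] 0
t 3.1 pos [0.5289 0.0508 0.0224] head 55.0 -> [-0.2148  0.2608 -0.134 ] 0
t 3.1 pos [0.5289 0.0508 0.0224] head 55.0 -> [-0.2149  0.2604 -0.0077] 0
```

Request:
move_arm(deltas=[[[0,0,-0.06,0,1],[0,0,-0.12,0,1],[-0.03,0.04,-0.134,0,1],[-0.08,0.1,-0.134,0,1],[-0.13,0.15,-0.134,0,1],[-0.17,0.2,-0.134,0,1],[-0.2155,0.259,-0.134,0,1],[-0.2155,0.259,-0.134,0,1],[-0.2155,0.259,-0.134,0,1],[-0.2155,0.259,-0.134,0,1],[-0.2155,0.259,-0.134,0,1]]])

```text
clock: 4.25
position: [0.5976, -0.2077, 0.1276]
ee_rot: [-0.001, 0.887, 0.462, -0.001]
contact_force: [0.6, 0.5, -3.6]
width: 0.0327
gripper_force: 41.9
```

Run:
```python
from h import *
p,im,st=shot('w2'); print(st['position'],st['width'],st['contact_force']); go((.6,-.209,.029))
X=np.array([.6,-.209,.016]); c=p['R']@X+p['t']; print(c[:2]/c[2]*p['fx']+[p['cx'],p['cy']])
```

```text
[ 0.59761053 -0.20767353  0.12756106] 0.032698756504928095 [ 0.59655206  0.51569758 -3.64226916]
t 4.3 pos [ 0.5978 -0.2074  0.1278] head 55.1 -> [-0.      0.0036  0.1234] 0
[317.73164301 244.46543067]
```

View pics/w2.png

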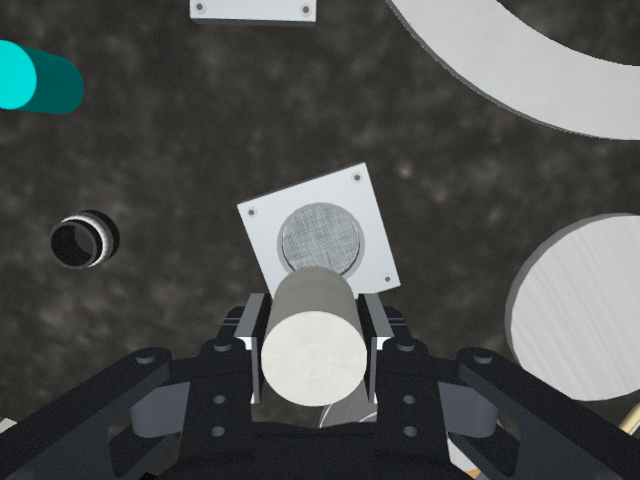

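The well is at (320,243), as predicted, and the sample is held upright between the pads at (315,355). Lower it into the well.

Request:
move_arm(deltas=[[[0,0.0036,0.05,0,1],[0,0.0036,0.09,0,1],[0,0.0036,0.11,0,1],[0,0.0036,0.117,0,1],[0,0.0036,0.12,0,1],[0,0.0036,0.122,0,1],[0,0.0036,0.1235,0,1],[0,0.0036,0.1235,0,1]]])

```text
clock: 5.1
position: [0.6015, -0.2109, 0.0303]
ee_rot: [0.001, 0.887, 0.462, 0.001]
contact_force: [-0.3, 0.6, -3.5]
width: 0.0331
gripper_force: 41.9
```

Request:
move_arm(deltas=[[[0,0,0.001,0,1],[0,0,0.002,0,1],[0,0,0.003,0,1],[0,0,0.003,0,1]]])

```text
clock: 5.5
position: [0.6013, -0.2109, 0.0285]
ee_rot: [0.001, 0.887, 0.462, 0.0]
contact_force: [-2.9, -0.1, 5.0]
width: 0.0332
gripper_force: 42.8
```

Request:
move_arm(deltas=[[[0,0,0.002,0,-0.4],[0,0,0.002,0,-0.4],[0,0,0.002,0,-0.4],[0,0,0.002,0,-0.4],[0,0,-0.03,0,-1],[0,0,-0.08,0,-1],[0,0,-0.13,0,-1],[0,0,-0.16,0,-1],[0,0,-0.16,0,-1]]])

```text
clock: 6.4
position: [0.6035, -0.2118, 0.1595]
ee_rot: [0.004, 0.887, 0.462, 0.003]
contact_force: [0.1, 0.4, -0.4]
width: 0.0854
gripper_force: 0.0
```

Run:
```python
from h import *
go((.458,-.236,.12),-15.6); go((.458,-.236,.015),-15.6);go((.458,-.236,.12),164.4)
p,im,st=shot('w3')
```

```text
t 6.4 pos [ 0.6035 -0.2118  0.1595] head 55.0 -> [-0.1291 -0.1321  0.048 ] 0.5884
t 6.4 pos [ 0.6035 -0.2118  0.1595] head 55.0 -> [-0.1293 -0.1333  0.1793] 0.5884
t 6.4 pos [ 0.6035 -0.2118  0.1595] head 55.0 -> [-0.1291 -0.1321  0.048 ] -0.9116
```

Request:
move_arm(deltas=[[[-0.13,-0.132,0,0.588,-1],[-0.13,-0.132,0.0,0.588,-1],[-0.13,-0.132,0.048,0.588,-1],[-0.13,-0.132,0.048,0.588,-1],[-0.13,-0.132,0.048,0.588,-1],[-0.13,-0.132,0.048,0.588,-1],[-0.13,-0.132,0.048,0.588,-1],[-0.13,-0.132,0.048,0.588,-1],[-0.13,-0.132,0.048,0.588,-1],[-0.13,-0.132,0.048,0.588,-1],[-0.13,-0.132,0.048,0.588,-1]]])

```text
clock: 7.55
position: [0.4541, -0.2348, 0.1154]
ee_rot: [-0.001, 0.991, -0.135, -0.001]
contact_force: [-1.0, -0.5, 0.5]
width: 0.0858
gripper_force: 0.0
```

Run:
```python
from h import *
p,im,st=shot('w4'); print(st['position']); go((.458,-.236,.015),-15.6)
for a in (-1,1):
  for b in (-1,1):
    t=np.radians(-15.6); X=np.array([.458,-.236,.025])+a*.02*np.array([np.cos(t),np.sin(t),0])+b*.012*np.array([-np.sin(t),np.cos(t),0])
    c=p['R']@X+p['t']; print((c[:2]/c[2]*p['fx']+[p['cx'],p['cy']]).round(1))
cv2.imwrite('pics/w4c.png',np.hstack([im[130:330,230:430,::-1].repeat(2,0).repeat(2,1),cv2.imread('pics/w3.png')[200:480,180:460].repeat(2,0).repeat(2,1)[:400,:400]]))
```

```text
[ 0.45407879 -0.23482059  0.11535463]
t 7.6 pos [ 0.4542 -0.2349  0.1156] head -15.5 -> [5.100e-03 1.000e-04 1.258e-01] 0.0007
[334.2 280.4]
[293.6 280.4]
[335.2 213.7]
[292.8 213.7]
```

View pics/w4c.png

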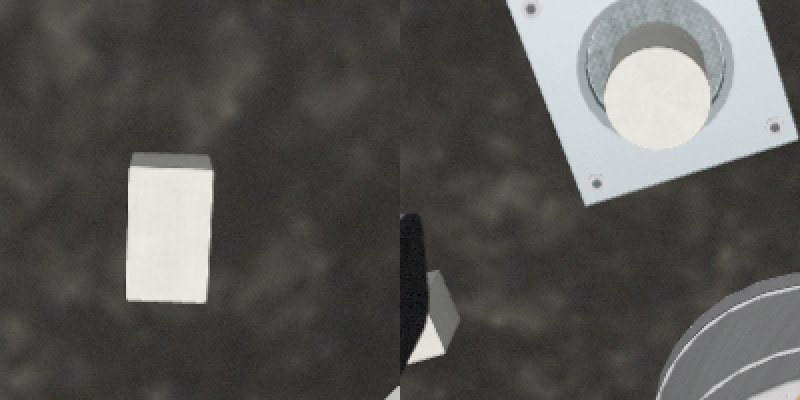

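The check sample stands seated in the well (right half of the crop). The gauge block's top corners, (294,213) to (334,281) in the full frame, match the prediction to about 1 px. Grasp it.

Request:
move_arm(deltas=[[[0.0045,0.0005,0.04,0,-1],[0.0045,0.0005,0.09,0,-1],[0.0045,0.0005,0.115,0,-1],[0.0045,0.0005,0.126,0,-1],[0.0045,0.0005,0.126,0,-1],[0.0045,0.0005,0.126,0,1],[0.0045,0.0005,0.126,0,1],[0.0045,0.0005,0.126,0,1],[0.0045,0.0005,0.126,0,1],[0.0045,0.0005,0.126,0,1],[0.0045,0.0005,0.126,0,1],[0.0045,0.0005,0.126,0,1]]])

```text
clock: 8.8
position: [0.4587, -0.237, 0.0166]
ee_rot: [0.0, 0.991, -0.135, 0.001]
contact_force: [-0.4, -0.1, 5.5]
width: 0.023
gripper_force: 40.6
```

Run:
```python
from h import *
s=manip.get_state(); print(s['width'],s['gripper_force'],s['contact_force'])
go((.458,-.236,.16)); go((.669,-.046,.12),52.9); go((.52,-.14,.16),52.9)
```

```text
0.02297784270650242 40.60185492038727 [-0.38954272 -0.05973872  5.47870406]
t 8.8 pos [ 0.4587 -0.237   0.0166] head -15.6 -> [-0.0009 -0.0009 -0.1793] 0
t 8.8 pos [ 0.4587 -0.237   0.0166] head -15.6 -> [ 0.1894 -0.3004 -0.1291] -0.5705
t 8.8 pos [ 0.4587 -0.237   0.0166] head -15.6 -> [ 0.0416 -0.1372 -0.1793] -0.5705
```

Request:
move_arm(deltas=[[[0,0,-0.06,0,1],[0,0,-0.12,0,1],[0,0,-0.17,-0.07,1],[0.189,-0.3,-0.17,-0.5705,1],[0.189,-0.3,-0.17,-0.5705,1],[0.189,-0.3,-0.17,-0.5705,1],[0.189,-0.3,-0.17,-0.5705,1],[0.189,-0.3,-0.17,-0.5705,1],[0.189,-0.3,-0.17,-0.5705,1],[0.189,-0.3,-0.17,-0.5705,1],[0.189,-0.3,-0.15,-0.5705,1],[0.189,-0.3,-0.129,-0.5705,1]]])

```text
clock: 10.0
position: [0.6683, -0.0454, 0.118]
ee_rot: [0.0, 0.895, 0.446, -0.0]
contact_force: [-0.0, 0.1, -2.7]
width: 0.0229
gripper_force: 40.4
```

Request:
move_arm(deltas=[[[0,0,0,0,1],[0,0,0,0,1],[0,0,0,0,1]]])

```text
clock: 10.3
position: [0.6687, -0.0462, 0.1196]
ee_rot: [0.0, 0.895, 0.445, 0.0]
contact_force: [0.4, 0.1, -2.5]
width: 0.0229
gripper_force: 40.2
```

Run:
```python
from h import *
p,im,st=shot('w5'); print(st['position'],st['width']); go((.669,-.046,.021),52.9)
for a in (-1,1):
  for b in (-1,1):
    t=np.radians(52.9); X=np.array([.669,-.046,.013])+a*.0275*np.array([np.cos(t),np.sin(t),0])+b*.0195*np.array([-np.sin(t),np.cos(t),0])
    c=p['R']@X+p['t']; print((c[:2]/c[2]*p['fx']+[p['cx'],p['cy']]).round(1))
cv2.imwrite('pics/w5c.png',im[100:400,120:520,::-1].repeat(2,0).repeat(2,1))
```

```text
[ 0.66865485 -0.04622233  0.11961812] 0.02288868939478163
t 10.3 pos [ 0.6687 -0.0462  0.1199] head 52.9 -> [ 3.000e-04 -1.000e-04  1.236e-01] -0.0001
[343.7 288.1]
[282.4 288.2]
[345.4 202.3]
[280.5 202.4]
```

View pics/w5c.png

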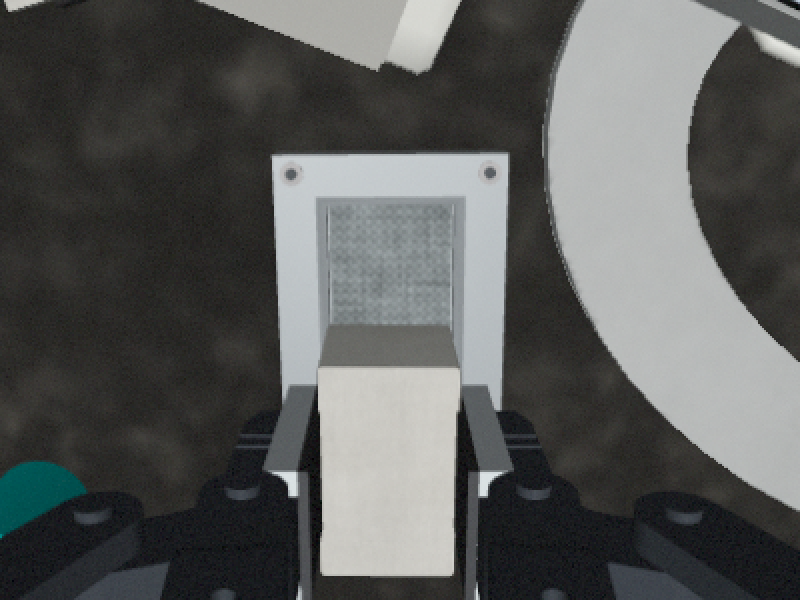

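The pocket lip spans (278,198) to (352,198), within about 1.4 mm of the prediction, and the block is held square to it. Lower it, shifted slightly toward +y of the tool.

Request:
move_arm(deltas=[[[0,0.0013,0.05,0,1],[0,0.0013,0.09,0,1],[0,0.0013,0.112,0,1],[0,0.0013,0.118,0,1],[0,0.0013,0.12,0,1],[0,0.0013,0.1215,0,1],[0,0.0013,0.123,0,1],[0,0.0013,0.123,0,1]]])

```text
clock: 11.15
position: [0.6698, -0.0468, 0.0217]
ee_rot: [0.001, 0.895, 0.445, 0.001]
contact_force: [-0.6, 0.2, -0.7]
width: 0.0229
gripper_force: 40.5
```

Request:
move_arm(deltas=[[[0,0,0.001,0,1],[0,0,0.002,0,1],[0,0,0.002,0,1]]])

```text
clock: 11.45
position: [0.6698, -0.0468, 0.0217]
ee_rot: [0.001, 0.895, 0.445, 0.001]
contact_force: [-1.4, -0.1, 8.3]
width: 0.0231
gripper_force: 41.6
```

Request:
move_arm(deltas=[[[0,0,-0.001,0,-0.4],[0,0,-0.001,0,-0.4],[0,0,-0.001,0,-0.4],[0,0,-0.001,0,-0.4],[0,0,-0.03,0,-1],[0,0,-0.08,0,-1],[0,0,-0.13,0,-1],[0,0,-0.14,0,-1],[0,0,-0.14,0,-1],[0,0,-0.14,0,-1]]])

```text
clock: 12.45
position: [0.668, -0.0464, 0.1295]
ee_rot: [-0.001, 0.895, 0.445, -0.001]
contact_force: [-0.8, 0.2, 0.2]
width: 0.0854
gripper_force: 0.0
```

Run:
```python
from h import *
go((.412,.128,.12),152.8);  p,im,st=shot('w6')
```

```text
t 12.4 pos [ 0.668  -0.0464  0.1295] head 52.9 -> [-0.0191 -0.3867  0.0127] -0.8325
```

Request:
move_arm(deltas=[[[-0.019,-0.387,0,-0.8325,-1],[-0.019,-0.387,0,-0.8325,-1],[-0.019,-0.387,0,-0.8325,-1],[-0.019,-0.387,0,-0.8325,-1],[-0.019,-0.387,0,-0.8325,-1],[-0.019,-0.387,0,-0.8325,-1],[-0.019,-0.387,0,-0.8325,-1],[-0.019,-0.387,0,-0.8325,-1],[-0.019,-0.387,0,-0.8325,-1],[-0.019,-0.387,0.012,-0.8325,-1],[-0.019,-0.387,0.012,-0.8325,-1],[-0.019,-0.387,0.012,-0.8325,-1]]])

```text
clock: 13.7
position: [0.4113, 0.1278, 0.1193]
ee_rot: [-0.002, 0.233, 0.973, -0.001]
contact_force: [0.9, 0.3, -0.1]
width: 0.0854
gripper_force: 0.0
```

Request:
move_arm(deltas=[[[0,0,0,0,-1],[0,0,0,0,-1],[0,0,0,0,-1]]])

```text
clock: 14.0
position: [0.4125, 0.1279, 0.1207]
ee_rot: [-0.001, 0.236, 0.972, -0.0]
contact_force: [0.7, -0.2, -0.4]
width: 0.0854
gripper_force: 0.0
```

Run:
```python
from h import *
p,im,st=shot('w7'); print(st['position']); go((.412,.128,.011),152.8)
for X in ((.449,.109,.006),(.375,.147,.006),(.412,.128,.006)):
    c=p['R']@np.array(X)+p['t']; print((c[:2]/c[2]*p['fx']+[p['cx'],p['cy']]).round(1))
# tube axis from segmentation
m=((im[...,0]>150)&(np.arange(480)[:,None]<330)).astype(np.uint8)
n,l,s,c=cv2.connectedComponentsWithStats(m); print([ (s[i].tolist(),c[i].round(1).tolist()) for i in range(1,n) if s[i,4]>200])
cv2.imwrite('pics/w7c.png',np.hstack([im[130:400,200:430,::-1],cv2.imread('pics/w6.png')[130:400,200:430]]))
```

```text
[0.41248343 0.12792685 0.12069718]
t 14.1 pos [0.4126 0.1279 0.1209] head 152.7 -> [ 0.0006 -0.0002  0.1374] -0.0005
[313.6 302.8]
[313.3 176.3]
[313.5 242.2]
[([492, 0, 148, 118, 8684], [590.4, 38.8]), ([458, 102, 64, 67, 3276], [489.5, 134.8]), ([300, 178, 24, 132, 2468], [311.7, 243.7]), ([45, 227, 92, 74, 4174], [86.1, 261.9]), ([478, 261, 106, 69, 3933], [534.0, 303.9])]
```

View pics/w7c.png

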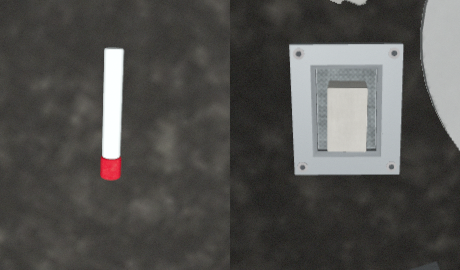

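The gauge block lies flat inside the pocket. The tube runs from (314,178) to (311,310), about 1.5° off the tool axis and otherwise as predicted. Grasp it gently.

Request:
move_arm(deltas=[[[0,0,0.05,0.0125,-1],[0,0,0.1,0.0125,-1],[0,0,0.127,0.0125,-1],[0,0,0.137,0.0125,-1],[0,0,0.137,0.0125,-1],[0,0,0.137,0.0125,1],[0,0,0.137,0.0125,1],[0,0,0.137,0.0125,1],[0,0,0.137,0.0125,1],[0,0,0.137,0.0125,1],[0,0,0.137,0.0125,1],[0,0,0.137,0.0125,1]]], squeeze=25)

```text
clock: 15.25
position: [0.4132, 0.128, 0.0121]
ee_rot: [0.0, 0.248, 0.969, 0.0]
contact_force: [-0.6, 0.2, 6.1]
width: 0.0108
gripper_force: 26.8
```

Request:
move_arm(deltas=[[[0,0,0,0,1],[0,0,0,0,1],[0,0,0,0,1],[0,0,0,0,1]]])

```text
clock: 15.65
position: [0.4131, 0.128, 0.0121]
ee_rot: [0.0, 0.248, 0.969, 0.0]
contact_force: [-1.3, 0.6, 5.2]
width: 0.0104
gripper_force: 26.8
```

Run:
```python
from h import *
s=manip.get_state(); print(s['width'],s['gripper_force'],s['contact_force'])
go((.5333,.2155,.12),116.3)
```

```text
0.010361690150693777 26.792810261249542 [-1.30535249  0.56620053  5.20021949]
t 15.7 pos [0.4131 0.128  0.0121] head 151.3 -> [-0.0793  0.1681 -0.1348] 0.2917
```

Request:
move_arm(deltas=[[[0,0,-0.06,0,1],[0,0,-0.12,0,1],[-0.079,0.168,-0.135,0.2917,1],[-0.079,0.168,-0.135,0.2917,1],[-0.079,0.168,-0.135,0.2917,1],[-0.079,0.168,-0.135,0.2917,1],[-0.079,0.168,-0.135,0.2917,1],[-0.079,0.168,-0.135,0.2917,1],[-0.079,0.168,-0.135,0.2917,1],[-0.079,0.168,-0.135,0.2917,1],[-0.079,0.168,-0.135,0.2917,1]]])

```text
clock: 16.75
position: [0.5324, 0.2151, 0.1198]
ee_rot: [0.0, 0.528, 0.849, -0.0]
contact_force: [-0.1, -0.9, -0.4]
width: 0.0107
gripper_force: 26.3
```

Run:
```python
from h import *
p,im,st=shot('w8'); print(st['position'],st['width'],st['contact_force']); go((.5333,.2155,.0225),116.3)
t=np.radians(116.3)
for a in (-1,1):
  for b in (-1,1):
    X=np.array([.5333,.2155,.005])+a*.052*np.array([np.cos(t),np.sin(t),0])+b*.025*np.array([-np.sin(t),np.cos(t),0])
    c=p['R']@X+p['t']; print((c[:2]/c[2]*p['fx']+[p['cx'],p['cy']]).round(1))
cv2.imwrite('pics/w8c.png',im[100:400,120:520,::-1].repeat(2,0).repeat(2,1))
```

```text
[0.53242106 0.21513383 0.11984693] 0.010696245532840199 [-0.05639211 -0.91813828 -0.44595662]
t 16.8 pos [0.5326 0.2152 0.1199] head 116.3 -> [-1.000e-04  1.000e-03  1.217e-01] 0.0001
[351.8 317.8]
[277.4 317.8]
[356.  159.8]
[273.4 159.8]
```

View pics/w8c.png

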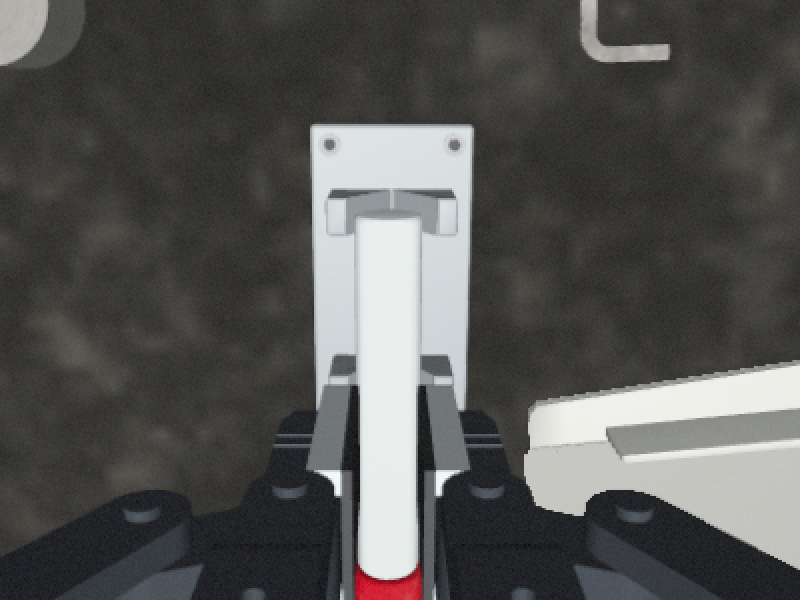

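Run:
```python
from h import *
p=wristcam(manip.get_state()); a=ray(p,(384,304)); a2=ray(p,(384,323)); b=ray(cam('top'),(186,191)); c=ray(cam('scene'),(211.5,327)); 
for r in ([a,b],[a,c],[a2,b],[a2,c],[b,c]): print(tri(r))
s=manip.get_state();q=s['ee_rot'];R=Ro.from_quat(np.r_[q[1:],q[0]]).as_matrix()
print(R.T@(tri([a,b])[0]-s['position']))
```

```text
(array([0.59453296, 0.19836534, 0.00443355]), np.float64(0.0007619842825169408))
(array([0.57877346, 0.20798013, 0.04204687]), np.float64(0.0022207855718804135))
(array([0.59219004, 0.19326939, 0.02524201]), np.float64(0.0002963952212727472))
(array([0.59705849, 0.18906766, 0.01326982]), np.float64(7.022232318585244e-05))
(array([0.59212003, 0.19394019, 0.02115305]), np.float64(0.0005153816868413626))
[-0.04256403  0.04805565  0.11546347]
```

Run:
```python
import cv2,numpy as np
t=cv2.imread("pics/top0.png")[90:240,130:300]; w=cv2.imread("pics/w1.png")[0:150,300:640]
f=lambda im,k:cv2.resize(im,None,fx=k,fy=k,interpolation=cv2.INTER_CUBIC)
A=f(t,2.6);B=f(w,1.0); B=cv2.copyMakeBorder(B,0,A.shape[0]-150,0,0,cv2.BORDER_CONSTANT)
cv2.imwrite("pics/r.png",np.hstack([A,B]))
```

View pics/r.png

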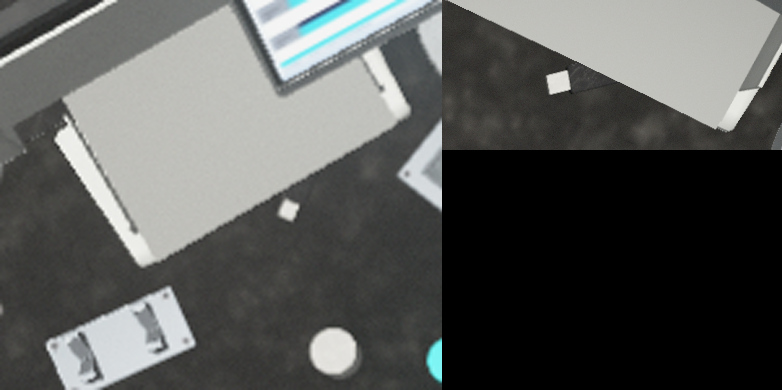

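The riser corner is about 22 mm high. It sits 43 mm behind and 48 mm beside the tool, so the fingers clear it. The cradle's plate edge at (276–356,162) calls for a shift of about −1.7 mm along tool x and +0.8 mm along tool y. Lower the tube.

Request:
move_arm(deltas=[[[-0.002,0.002,0.05,0,1],[-0.002,0.002,0.09,0,1],[-0.002,0.002,0.11,0,1],[-0.002,0.002,0.116,0,1],[-0.002,0.002,0.118,0,1],[-0.002,0.002,0.12,0,1],[-0.002,0.002,0.1215,0,1],[-0.002,0.002,0.1215,0,1]]])

```text
clock: 17.6
position: [0.5346, 0.2145, 0.0238]
ee_rot: [0.0, 0.528, 0.849, -0.0]
contact_force: [-3.5, -1.9, 4.5]
width: 0.0107
gripper_force: 26.7
```

Request:
move_arm(deltas=[[[0,-0.001,0,0,1],[0,-0.001,0.0007,0,1],[0,-0.001,0.0013,0,1],[0,-0.001,0.0013,0,1]]])

```text
clock: 18.0
position: [0.5341, 0.2142, 0.0227]
ee_rot: [0.0, 0.528, 0.849, -0.0]
contact_force: [-4.3, -2.6, 8.8]
width: 0.0107
gripper_force: 27.2
```

Request:
move_arm(deltas=[[[0,-0.0008,0,0,1],[0,-0.0008,0,0,0.2],[0,-0.0008,0,0,0],[0,-0.0008,0,0,0],[0,-0.0008,0,0,0],[0,-0.0008,-0.03,0,0],[0,-0.0008,-0.08,0,-1],[0,-0.0008,-0.12,0,-1],[0,-0.0008,-0.12,0,-1],[0,-0.0008,-0.12,0,-1]]], squeeze=40)

```text
clock: 19.0
position: [0.5341, 0.2143, 0.118]
ee_rot: [0.001, 0.528, 0.849, 0.001]
contact_force: [-0.4, 0.4, -0.5]
width: 0.0854
gripper_force: 0.0
```

Run:
```python
from h import *
p,im,st=shot('w9')
for h in (60,116.3,90): go((.3966,.2447,.13),h)
cv2.imwrite('pics/w9c.png',im[100:400,120:520,::-1].repeat(2,0).repeat(2,1))
```

```text
t 19.1 pos [0.5332 0.214  0.1168] head 116.3 -> [ 0.11   -0.1361 -0.0163] 0.4692
t 19.1 pos [0.5332 0.214  0.1168] head 116.3 -> [ 0.11   -0.1361 -0.0163] 0.0
t 19.1 pos [0.5332 0.214  0.1168] head 116.3 -> [ 0.11   -0.1361 -0.0163] 0.2192
```

View pics/w9c.png

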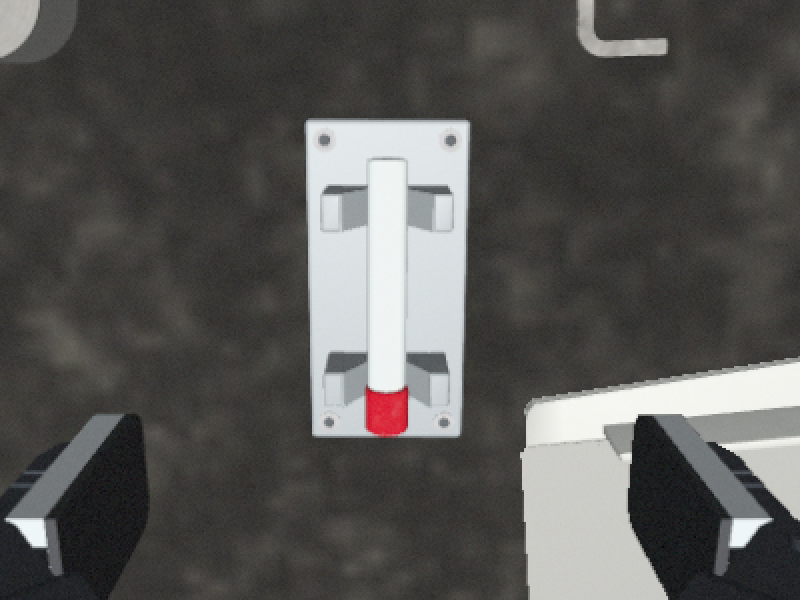

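The tube lies in both saddles, centred to about 1.5 mm: ends at crop (387,158) and (387,434). Now the spent sample.

Request:
move_arm(deltas=[[[0,0,-0.016,0.1,-1],[0.11,-0.136,-0.016,0.469,-1],[0.11,-0.136,-0.016,0.469,-1],[0.11,-0.136,-0.016,0.469,-1],[0.11,-0.136,-0.016,0.469,-1],[0.11,-0.136,-0.016,0.469,-1],[0.11,-0.136,-0.016,0.469,-1],[0.11,-0.136,-0.016,0.469,-1],[0.11,-0.136,-0.016,0.469,-1],[0.11,-0.136,-0.016,0.469,-1]]])

```text
clock: 20.05
position: [0.3969, 0.2446, 0.1295]
ee_rot: [-0.0, 0.866, 0.501, -0.001]
contact_force: [0.3, -0.7, -0.2]
width: 0.0858
gripper_force: 0.0
```

Run:
```python
from h import *
p,im,st=shot('w10'); go((.3966,.2447,.015),60)
X=np.array([.3966,.2447,.028]);c=p['R']@X+p['t']; print((c[:2]/c[2]*p['fx']+[p['cx'],p['cy']]).round(1))
cv2.imwrite('pics/w10c.png',im[130:330,210:410,::-1].repeat(2,0).repeat(2,1))
```

```text
t 20.1 pos [0.397  0.2447 0.1297] head 60.1 -> [-1.000e-04 -4.000e-04  1.434e-01] 0.0005
[312.7 249. ]
```

View pics/w10c.png

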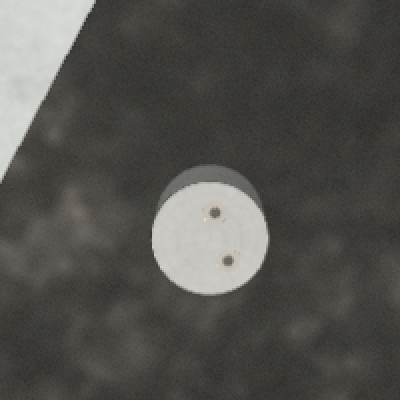

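The two spark marks are visible. The sample's centre is at full-frame (315,249), against (313,249) predicted. Grasp it.

Request:
move_arm(deltas=[[[0,0.0006,0.05,0,-1],[0,0.0006,0.1,0,-1],[0,0.0006,0.133,0,-1],[0,0.0006,0.143,0,-1],[0,0.0006,0.143,0,-1],[0,0.0006,0.143,0,1],[0,0.0006,0.143,0,1],[0,0.0006,0.143,0,1],[0,0.0006,0.143,0,1],[0,0.0006,0.143,0,1],[0,0.0006,0.143,0,1],[0,0.0006,0.143,0,1]]])

```text
clock: 21.3
position: [0.3984, 0.245, 0.0171]
ee_rot: [0.0, 0.866, 0.5, 0.001]
contact_force: [-0.5, -0.3, 4.7]
width: 0.0348
gripper_force: 39.3
```

Run:
```python
from h import *
s=manip.get_state(); print(s['width'],s['gripper_force'],s['contact_force'])
go((.5645,-.3705,.17))
```

```text
0.034753330002268074 39.33453619480133 [-0.50165716 -0.29074136  4.69475726]
t 21.3 pos [0.3984 0.245  0.0171] head 60.0 -> [-0.5623  0.5646 -0.1913] 0
```

Request:
move_arm(deltas=[[[0,0,-0.06,0,1],[0,0,-0.12,0,1],[0,0,-0.17,0,1],[-0.562,0.564,-0.191,0,1],[-0.562,0.564,-0.191,0,1],[-0.562,0.564,-0.191,0,1],[-0.562,0.564,-0.191,0,1],[-0.562,0.564,-0.191,0,1],[-0.562,0.564,-0.191,0,1],[-0.562,0.564,-0.191,0,1],[-0.562,0.564,-0.191,0,1],[-0.562,0.564,-0.191,0,1]]])

```text
clock: 22.5
position: [0.5148, -0.1916, 0.1641]
ee_rot: [0.0, 0.866, 0.5, 0.0]
contact_force: [0.7, 0.1, -1.9]
width: 0.0344
gripper_force: 41.2
```

```bash
python3 -c "
from h import *
go((.5645,-.3705,.17))"
```

```text
t 22.5 pos [ 0.5148 -0.1916  0.1641] head 60.0 -> [-0.1626  0.1656 -0.0074] 0
```

Request:
move_arm(deltas=[[[-0.1626,0.1656,-0.007,0,1],[-0.1626,0.1656,-0.007,0,1],[-0.1626,0.1656,-0.007,0,1],[-0.1626,0.1656,-0.007,0,1],[-0.1626,0.1656,-0.007,0,1],[-0.1626,0.1656,-0.007,0,1],[-0.1626,0.1656,-0.007,0,1],[-0.1626,0.1656,-0.007,0,1]]])

```text
clock: 23.3
position: [0.5644, -0.3669, 0.1695]
ee_rot: [-0.0, 0.866, 0.501, -0.0]
contact_force: [-0.8, 0.3, -1.3]
width: 0.0345
gripper_force: 41.1
```

Run:
```python
from h import *
p,im,st=shot('w11'); print(st['position'],st['contact_force']); go((.5645,-.3705,.07))
X=np.array([.5645,-.3705,.07]);c=p['R']@X+p['t']; print((c[:2]/c[2]*p['fx']+[p['cx'],p['cy']]).round(1), .066/c[2]*p['fx'])
cv2.imwrite('pics/w11c.png',im[:,:,::-1])
```

```text
[ 0.56439562 -0.36688038  0.16953688] [-0.76428905  0.31118677 -1.25775922]
t 23.4 pos [ 0.5645 -0.367   0.1697] head 60.1 -> [-0.0038  0.0022  0.1246] 0
[316.2 255. ] 109.21198474161166
```

View pics/w11c.png

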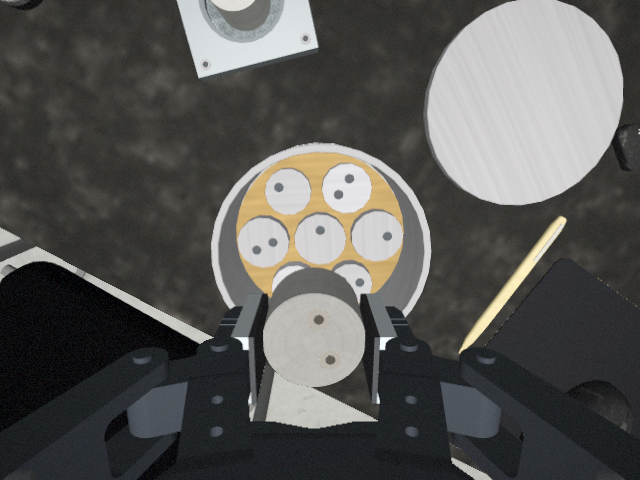

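The rim spans x 211–431, centred at about (321,253), roughly 3 mm to tool +y of the prediction. The marked samples lie flat inside. I estimate the layer height from the centre-disc mark, wrist (320,230) and top crop (633,290), before feeling for it.

Run:
```python
from h import *
p=wristcam(manip.get_state()); T=cam('top'); S=cam('scene')
t=lambda u,v: ray(T,((u+.5)/3.2-.5+275,(v+.5)/3.2-.5+120))
for w,a in (((320,230),(633,290)),((279,187),(677,229)),((388,236),(690,352))): print(tri([ray(p,w),t(*a)]))
go((.566,-.3715,.09),60)
```

```text
(array([ 0.56972765, -0.36771671,  0.02250904]), np.float64(0.0005294049802148106))
(array([ 0.58010513, -0.32080184,  0.20792141]), np.float64(0.006914955168884476))
(array([ 0.60534581, -0.57032624, -0.47686572]), np.float64(0.03185549101585997))
t 23.4 pos [ 0.5645 -0.367   0.1697] head 60.1 -> [-0.004   0.0045  0.0996] 0.0008
```

Request:
move_arm(deltas=[[[-0.002,0.004,0.04,0,1],[-0.003,0.004,0.08,0,1],[-0.003,0.004,0.11,0,1],[-0.003,0.004,0.123,0,1],[-0.003,0.004,0.123,0,1],[-0.003,0.004,0.123,0,1]]])

```text
clock: 23.95
position: [0.5671, -0.3724, 0.0722]
ee_rot: [0.001, 0.866, 0.5, 0.0]
contact_force: [-0.6, 0.2, -1.6]
width: 0.0344
gripper_force: 41.1
```

Request:
move_arm(deltas=[[[0,0,0.002,0,1],[0,0,0.004,0,1],[0,0,0.006,0,1],[0,0,0.006,0,1]]])

```text
clock: 24.35
position: [0.5662, -0.3722, 0.0663]
ee_rot: [0.0, 0.866, 0.5, 0.0]
contact_force: [-0.2, 0.2, -1.9]
width: 0.0345
gripper_force: 41.1
```

Request:
move_arm(deltas=[[[0,0,0.002,0,1],[0,0,0.004,0,1],[0,0,0.006,0,1],[0,0,0.006,0,1]]])

```text
clock: 24.75
position: [0.5661, -0.3721, 0.0609]
ee_rot: [-0.0, 0.866, 0.5, -0.0]
contact_force: [0.4, 0.7, -1.6]
width: 0.0342
gripper_force: 41.1
```

Request:
move_arm(deltas=[[[0,0,0.002,0,1],[0,0,0.004,0,1],[0,0,0.005,0,1],[0,0,0.005,0,1]]])

```text
clock: 25.15
position: [0.5662, -0.3721, 0.0571]
ee_rot: [-0.0, 0.866, 0.5, -0.0]
contact_force: [0.3, 0.3, -2.1]
width: 0.0343
gripper_force: 41.1
```

Request:
move_arm(deltas=[[[0,0,0.002,0,1],[0,0,0.004,0,1],[0,0,0.005,0,1],[0,0,0.005,0,1]]])

```text
clock: 25.55
position: [0.5662, -0.3721, 0.0531]
ee_rot: [-0.0, 0.866, 0.5, -0.0]
contact_force: [0.1, -0.7, -1.4]
width: 0.0345
gripper_force: 41.1
```

Request:
move_arm(deltas=[[[0,0,0.001,0,1],[0,0,0.002,0,1],[0,0,0.003,0,1],[0,0,0.003,0,1]]])

```text
clock: 25.95
position: [0.5662, -0.3722, 0.0508]
ee_rot: [-0.0, 0.866, 0.5, -0.0]
contact_force: [-0.1, -0.3, -2.3]
width: 0.0343
gripper_force: 41.1
```

Request:
move_arm(deltas=[[[0,0,0.001,0,1],[0,0,0.002,0,1],[0,0,0.003,0,1],[0,0,0.003,0,1]]])

```text
clock: 26.35
position: [0.5662, -0.3721, 0.0484]
ee_rot: [-0.0, 0.866, 0.5, -0.0]
contact_force: [0.2, 0.7, -2.0]
width: 0.0344
gripper_force: 41.1
```

Request:
move_arm(deltas=[[[0,0,0.001,0,1],[0,0,0.002,0,1],[0,0,0.0025,0,1],[0,0,0.0025,0,1]]])

```text
clock: 26.75
position: [0.5662, -0.3722, 0.0464]
ee_rot: [-0.0, 0.866, 0.5, -0.0]
contact_force: [0.5, 0.2, -1.5]
width: 0.0342
gripper_force: 41.1
```

Request:
move_arm(deltas=[[[0,0,0.001,0,1],[0,0,0.002,0,1],[0,0,0.0025,0,1],[0,0,0.0025,0,1]]])

```text
clock: 27.15
position: [0.5662, -0.3722, 0.0444]
ee_rot: [-0.0, 0.866, 0.5, -0.0]
contact_force: [-0.8, 0.4, -1.4]
width: 0.0348
gripper_force: 41.1
```

Request:
move_arm(deltas=[[[0,0,0.001,0,1],[0,0,0.002,0,1],[0,0,0.002,0,1]]])

```text
clock: 27.45
position: [0.5663, -0.3723, 0.0436]
ee_rot: [0.0, 0.866, 0.5, 0.0]
contact_force: [-0.8, 0.3, 2.7]
width: 0.0346
gripper_force: 41.6
```

Request:
move_arm(deltas=[[[0,0,0.001,0,1],[0,0,0.002,0,1],[0,0,0.002,0,1]]])

```text
clock: 27.75
position: [0.5664, -0.3723, 0.0436]
ee_rot: [0.001, 0.866, 0.5, 0.0]
contact_force: [-3.1, 1.7, 10.0]
width: 0.0343
gripper_force: 42.4
```

Request:
move_arm(deltas=[[[0,0,0.001,0,1],[0,0,0.0015,0,1],[0,0,0.0015,0,1]]])

```text
clock: 28.05
position: [0.5664, -0.3723, 0.0435]
ee_rot: [0.001, 0.866, 0.5, 0.0]
contact_force: [-3.7, 3.1, 15.6]
width: 0.0347
gripper_force: 42.8
```

Contact is felt at TCP z 0.0436, which puts the layer at about 26.5 mm. Unload, open partly inside the canister, and rise.

Request:
move_arm(deltas=[[[0,0,-0.0025,0,1],[0,0,-0.004,0,1],[0,0,-0.004,0,0.1],[0,0,-0.004,0,-0.25],[0,0,-0.004,0,-0.25],[0,0,-0.004,0,-0.25],[0,0,-0.02,0,-0.25],[0,0,-0.06,0,-0.25],[0,0,-0.11,0,-0.25],[0,0,-0.16,0,-0.25],[0,0,-0.19,0,-0.25],[0,0,-0.19,0,-0.25]]])

```text
clock: 29.25
position: [0.5684, -0.3738, 0.1983]
ee_rot: [0.005, 0.866, 0.5, 0.002]
contact_force: [1.0, -0.3, 0.6]
width: 0.0531
gripper_force: 0.0
```

Run:
```python
from h import *
p,im,st=shot('w12'); t=manip.get_image('top')[:,:,::-1]
a=cv2.resize(t[110:310,130:530],(800,400)); b=cv2.resize(im[80:330,180:450,::-1],(216,200))
cv2.imwrite('pics/fin.png',np.vstack([a,cv2.copyMakeBorder(b,0,0,0,584,cv2.BORDER_CONSTANT)]))
```

```text
(no output)
```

View pics/fin.png

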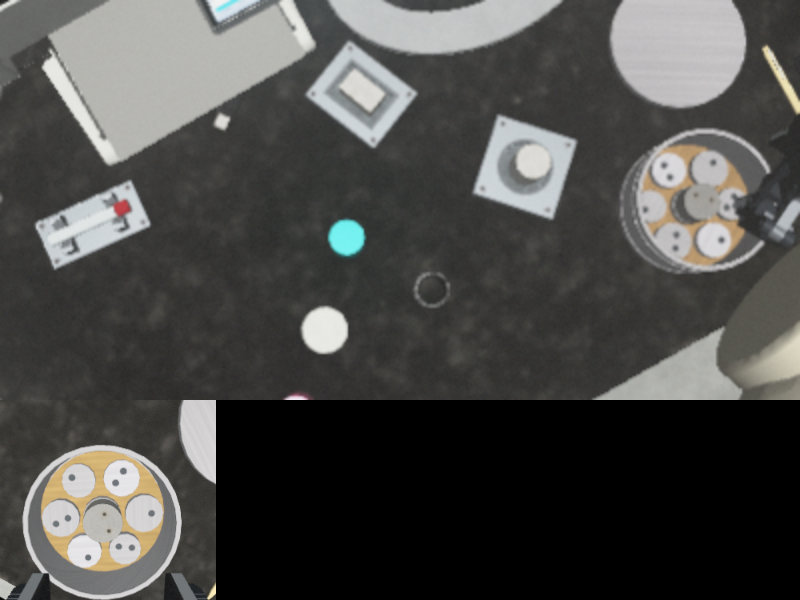

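The final view shows:
- the check sample in the well, crop (533,160)
- the gauge block in the pocket (361,90)
- the tube in both saddles (93,222)
- the spent sample upright on the centre of the layer
- the jar (325,330) and loupe (432,290) where they were, and the look-alikes (turquoise (346,238), pink at the lower edge) untouched

The gripper is clear of everything, so I settle briefly and hand in.

Request:
move_arm(deltas=[[[0,0,0,0,-0.25],[0,0,0,0,-0.25],[0,0,0,0,-0.25]]])

```text
clock: 29.65
position: [0.5658, -0.3718, 0.1906]
ee_rot: [-0.001, 0.866, 0.5, -0.001]
contact_force: [-0.1, 0.1, -0.4]
width: 0.0536
gripper_force: 0.0
```

```bash
python3 -c "
from rig import manip
print(manip.sign_off())"
```

```text
the job is handed in; nothing more can be done
None
```

All four items are put away in the order asked, the spent sample set down by feel at about 16 N, the jar, loupe and look-alikes untouched; handed in at 29.7 s, verdict not shown.

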